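Stow the scoop under the sorter's divider flap

TASK

First lift the sorter's hinged divider flap by its bow handle right up to its stop; then take the scoop from its holder, lay it level in the lower tier, bowl first and under the fixed rear tray, and, with the flap still up, push it back firmly until you feel its nose butt against the rubber pad at the rear. Let go, then press the flap fully shut over it. Do not shift or tip the peg jar or the spray bottle.

Things in the scene. Friction and masses are not known exactly. Their poses are not given: they have to be found in the camera images.
- sorter: Grey plastic two-tier sorter, heavy, does not move; 186 x 140 x 84 mm. Origin: on its underside, 90 mm behind the front face; +x from the front (the open side, which faces more or less to the robot's left, +y) to the rear, z up. Side walls 5 mm thick, 70 mm high. A fixed rear tray with a few pegs roofs its lower tier from x +45 mm to the rear: underside at z 64, rim at z 84 mm. The divider flap roofs the rest.
- tier (a point): Centre of the lower tier's floor top, 5 mm above the sorter's origin; axes as the sorter. The tier reaches from 85 mm in front of it (inner face of a sill 12 mm high over the underside and 5 mm thick) to 85 mm behind it (face of the rubber pad), and is 130 mm wide.
- hinge (a point): Point on the hinge axis of the flap, sorter frame (+45, 0, 67) mm; the axis runs along the sorter's y. Its axes are the sorter's.
- flap (a joint): Angle of the divider flap, rad. 0 = shut (level; may start slightly ajar), grows as its front edge lifts up and rearward; hard stop at 0.9, so raised fully it still leans over the lower tier and bars a tool that comes straight down. Stiff hinge: it stays at any angle where it is left; moving it takes up to about 4 N at the bow.
- edge (a point): Middle of the flap's front edge; axes turn with the flap: x towards the hinge, z up when shut. Flap plate: 130 mm from hinge axis to front edge, 126 mm wide, 6 mm thick, its mid-plane through the hinge axis. A 4 mm thick lip, 124 mm wide, under the front edge hangs 24 mm below the plate's underside.
- pull (a point): Middle of the flap's aluminium bow handle: round bar 12 mm thick, 80 mm between the centres of its two legs, along the sorter's y; 118 mm from the hinge axis along the flap and 42 mm above the flap's mid-plane (39 mm above its top face). Its axes turn with the flap: x towards the hinge, z away from the flap's top face.
- pad: Rubber pad on the rear wall of the lower tier, under the rear tray. Origin: middle of its front face in y, at the height of the sorter's underside; +x to the rear. 124 mm wide, from 6 to 56 mm high, 6 mm thick.
- scoop: Teal plastic scoop, 65 to 110 g, 146 mm long, lying level in its holder. Origin: centre of the bowl's underside; +x to the nose, handle to -x, z up. Open bowl 56 (x) x 50 (y) x 42 mm high, front wall 30 mm high. Handle: straight bar from x -28 to x -118 mm, 16 mm wide (y), from z 30 to z 42 mm.
- scoop_grip (a point): Point in the middle of the handle's section, 24 mm from its free end: (-94, 0, 36) mm in the scoop frame; axes as the scoop.
- scoop_nose (a point): Point on the outer face of the bowl's front wall: (28, 0, 15) mm in the scoop frame; axes as the scoop.
- holder: White plastic holder of the scoop, does not move, 74 x 74 mm; the bowl stands in it on a floor 25 mm high between rims 41 mm high; the handle juts out over the rim, away from the sorter. Origin: centre of its underside; on the robot's left, in front of the sorter's open side.
- jar: Glass jar of clothes pegs with aluminium lid, 86 mm across, 138 mm high, behind the sorter; leave alone. Origin: centre of its underside.
- spray: Empty aluminium spray bottle, 60 mm across, 204 mm high, light, behind the sorter; leave alone. Origin: centre of its underside.
Mind the look-alikes: they are no part of the job. Of the things shaped like the sorter, the grey one is meant. Leave any orange look-alike of the scoop alone.

How it is judged:
By the outcome, as a careful person would: the job done as asked, in the order asked, and still so for the second after the job is handed in, with the robot touching nothing.
It also fails if it takes over 72 s, if anything falls off the work surface, if the arm or the gripper's body presses on something with over 40 N, if the wrist force passes 120 N, or if a joint passes its speed limit or range.

ROBOT

A 6-joint arm with a two-finger parallel gripper is mounted at the origin on the work surface. World frame = base frame: x ahead of the robot, y to its left, z up, the work surface at z = 0. Lengths are in m, angles in degrees, forces in N, time in s.
With the tool pointing down it reaches from about 0.35 to 0.875 m from the base axis. Payload 4.2 kg.
Tool frame: the origin (TCP) lies midway between the tips of the shut fingers; the grasp point (between the pads) lies 19 mm behind it; z points along the fingers, y is the line along which they close (so a half turn about z gives the same grasp; the last joint's range is limited). The gripper opens to 87 mm and grips with 3 to 60 N. Pads are 19 mm wide; open, the fingers measure 117 mm over their backs; the gripper's body (75 mm by 190 mm) begins 51 mm behind the grasp point.
Start: joints at [90.676, 22.042, 0.453, 0, -68.411, -14.817], TCP at [0.153, 0.606, 0.223] pointing down, gripper open.
Joint ranges: [-179.83, 179.83], [-69.29, 118.12], [-61.27, 80.66], [-181.25, 117.63], [-171.15, -9.14], [-177.46, 177.46]. Speed limits (degrees/s): [159.86, 159.86, 180, 180, 180, 180].

INTERFACE

Orientations are given as [roll, pitch, yaw] about the fixed x, y, z axes, in that order (R = Rz(yaw) Ry(pitch) Rx(roll)).
In Python, from workcell import env gives the robot as it stands. The module is installed in compiled form; this text tells all that it offers. Calls block until the motion is done:
- env.goto(position, orientation): joint-space move of the TCP to a pose.
- env.move_straight(position, rotation=None, rate=0.15, force_limit=None): straight line of the TCP; rotation=None keeps the orientation; rate is the mean speed in m/s. With force_limit (N) it stops when the force on the tool has changed by that much, and returns True; else False.
- env.set_joints(angles): joint-space move.
- env.gripper_to(opening, grasp_force=None): opening from 0.0 (shut) to 1.0 (fully open); grasp_force is the grip in N (None keeps the last); returns when the fingers have stopped.
- env.dwell(seconds).
- env.inverse_kinematics(position, orientation): joint angles nearest the present ones, or None.
- env.read_state(): the state.
- env.grab_frame(name): name is "side" or "top"; returns a dict with "image" (400x640x3 uint8, blue, green, red), "fx", "fy", "cx", "cy" (pixels), "position" and "orientation" of the camera in the world. Camera axes: x right, y up, looking along -z (the intrinsics and any distortion apply to the point x, -y, -z); pixel columns grow to the right and rows downward; lengths in m; the calibration is good to about 2 mm. A picture is of the moment at which its call begins. There is no depth.
A pose or a line that the arm cannot do raises env.Unreachable and nothing moves.
- env.close_job(): hands the job in; it is judged then, once.
Trained networks look in a picture, given as the dict that the camera call returned (one of the last four; its "shot" number tells which), for a name from the list of things; names that differ only in an ending like _2 or _b are one class to them, and where a whole thing is asked for, a point or a joint stands for the part that bears it (a point fixed in the world has none). Each returns a list of dicts, best first, with "score" (0 to 1); they miss things now and then, are a little off and sometimes report something else, mostly with a low value. They report only what shows in the picture. A call takes as long as a camera call. They do not tell look-alikes from the thing itself.
- env.search_frame(picture, thing): "xyz" ([x, y, z] in m, in world coordinates, good to about 4 mm: the middle of the surface that is visible of it).
- env.trace(picture, thing): "mask" (400x640 bool, what is visible of it).
The state is a dict: "clock": time; "joint_positions": joint angles; "qvel": joint speeds; "joint_torque": joint torques, N m; "position": TCP position; "tool_rot": TCP orientation; "force": force on the tool from outside, world axes, zero at the start; "wrist_torque": the same for the moment, N m; "opening": opening from 0.0 (shut) to 1.0 (fully open); "finger_force": force on a finger pad.
Only numpy, scipy, OpenCV 4.12 (cv2) and the standard library are available. Lean on these libraries where they do the work, as an engineer would, in place of code of your own. Each camera call takes 0.05 s, during which the arm holds its last target. There are 200 camera calls.

## Working session

There is one attempt and no reset: what is moved stays moved. The work goes in short steps, each a Python script; the robot and the scene stay as the last script left them, time stands still between calls to the robot, and variables do not carry over. Pictures are saved under pics/ and viewed, at most 10 in all, crops included, and the job is handed in when it is done.

```bash
mkdir -p pics; python3 - <<'E'
from workcell import env
import cv2, numpy as np
for n in("side","top"):
    p=env.grab_frame(n); cv2.imwrite(f"pics/{n}0.png",p["image"])
    print(n,p["position"],p["orientation"],p["fx"],p["cx"],p["cy"],[k for k in p])
    for t in("sorter","edge","pull","scoop","holder","jar","spray","pad","scoop_grip","scoop_nose"):
        print(t,[(np.round(d["xyz"],3).tolist(),round(d["score"],2)) for d in env.search_frame(p,t)[:4]])
print(env.read_state()["clock"])
E
```

```text
side [ 0.27077885 -0.89437528  0.75567732] [ 55.81335482   0.11317112 -16.96559834] 410.1103380719985 325.4648086648373 202.76196933111444 ['image', 'fx', 'fy', 'cx', 'cy', 'position', 'orientation', 'shot']
sorter [([0.552, -0.132, 0.075], 0.94), ([0.356, 0.102, 0.071], 0.88), ([0.748, 0.042, 0.069], 0.56), ([0.559, 0.173, 0.025], 0.4)]
edge [([0.35, 0.201, 0.076], 0.82), ([0.548, -0.072, 0.078], 0.77), ([0.555, 0.174, 0.027], 0.75), ([0.77, 0.145, 0.074], 0.72)]
pull [([0.35, 0.2, 0.069], 0.98), ([0.772, 0.146, 0.071], 0.66), ([0.55, -0.074, 0.078], 0.62)]
scoop [([0.551, -0.071, 0.079], 0.71), ([0.567, 0.232, 0.056], 0.56), ([0.729, 0.363, 0.033], 0.53), ([0.565, 0.424, 0.035], 0.53)]
holder [([0.559, 0.173, 0.023], 0.86), ([0.567, 0.228, 0.053], 0.19)]
jar [([0.616, -0.393, 0.104], 0.82)]
spray [([0.46, -0.366, 0.118], 0.63)]
pad [([0.559, 0.172, 0.023], 0.51), ([0.546, -0.13, 0.074], 0.24)]
scoop_grip [([0.563, 0.428, 0.032], 0.87), ([0.562, 0.225, 0.057], 0.79), ([0.727, 0.358, 0.027], 0.6)]
scoop_nose [([0.732, 0.364, 0.034], 0.85), ([0.563, 0.424, 0.035], 0.63), ([0.556, 0.17
[... 276 characters left out ...]
.07], 0.75), ([0.357, 0.159, 0.073], 0.59)]
edge [([0.552, -0.084, 0.075], 0.87), ([0.77, 0.126, 0.07], 0.8), ([0.626, -0.349, 0.14], 0.62), ([0.354, 0.186, 0.069], 0.6)]
pull [([0.767, 0.126, 0.07], 0.89), ([0.354, 0.182, 0.069], 0.89), ([0.551, -0.08, 0.077], 0.58)]
scoop [([0.563, 0.218, 0.052], 0.67), ([0.729, 0.382, 0.03], 0.67)]
holder [([0.567, 0.202, 0.036], 0.59)]
jar []
spray [([0.472, -0.329, 0.141], 0.96)]
pad [([0.55, -0.079, 0.075], 0.24)]
scoop_grip [([0.734, 0.382, 0.027], 0.69), ([0.567, 0.43, 0.031], 0.67), ([0.562, 0.214, 0.052], 0.6)]
scoop_nose [([0.567, 0.428, 0.032], 0.94), ([0.733, 0.382, 0.029], 0.75), ([0.564, 0.223, 0.054], 0.66), ([0.552, -0.082, 0.073], 0.3)]
1.1
```

View pics/side0.png

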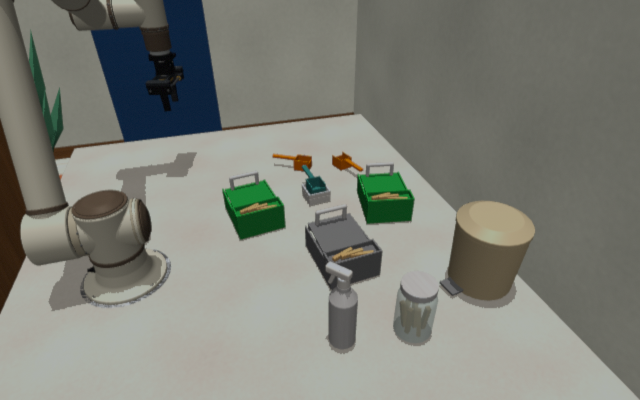

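View pics/top0.png

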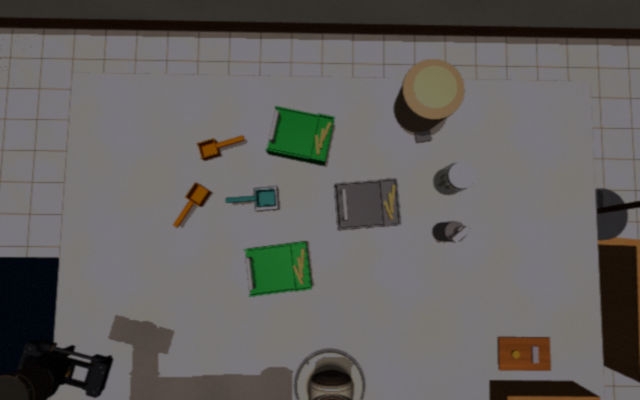

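Top view: grey sorter at (367,204), green look-alikes at (300,135) and (279,268). Teal scoop in its white holder at (255,198), orange look-alikes at (220,147) and (192,204). Side view: sorter (342,247), scoop (316,186), spray (342,310), jar (415,308). The grey sorter and the teal scoop match the description. Next I fit the poses to the masks and confirm them in a crop.

```bash
cat > h.py <<'E'
from workcell import env
import cv2, numpy as np
from scipy.spatial.transform import Rotation as R
from scipy.optimize import minimize
def proj(p,X):
    Rc=R.from_euler('xyz',p["orientation"],degrees=True).as_matrix()
    c=(np.asarray(X)-p["position"])@Rc
    return np.c_[p["cx"]+p["fx"]*c[:,0]/-c[:,2], p["cy"]-p["fy"]*c[:,1]/-c[:,2]]
def ray(p,u,v):
    Rc=R.from_euler('xyz',p["orientation"],degrees=True).as_matrix()
    return Rc@np.array([(u-p["cx"])/p["fx"],-(v-p["cy"])/p["fy"],-1])
def box(x0,x1,y0,y1,z0,z1): return np.array([[x,y,z] for x in(x0,x1) for y in(y0,y1) for z in(z0,z1)])/1000.
def flapm(B,a):  # flap-frame points (x from hinge, z from mid-plane) -> sorter
    c,s=np.cos(a),np.sin(a); x,z=B[:,0],B[:,2]
    return np.c_[x*c+z*s+.045, B[:,1], -x*s+z*c+.067]
def sorter_boxes(a,bow=True):
    F=[box(-130,0,-63,63,-3,3)]
    if bow: F+=[box(-124,-112,-46,46,36,48),box(-124,-112,-46,-34,3,42),box(-124,-112,34,46,3,42)]
    return [box(-90,96,-70,-65,0,70),box(-90,96,65,70,0,70),box(-90,96,-70,70,0,12),box(45,96,-70,70,0,84)]+[flapm(b,a) for b in F]
def scoop_boxes(zlo): return [box(-28,28,-25,25,zlo,42) if zlo>30 else box(-28,28,-25,25,zlo,30),box(-28,20,-25,25,30,42),box(-118,-28,-8,8,30,42)]
def place(B,q,z=0):
    M=R.from_euler('z',q[2]).as_matrix(); return [b@M.T+[q[0],q[1],z] for b in B]
def render(p,B,S=4,off=(0,0)):
    im=np.zeros((400*S,640*S),np.uint8)
    for b in B:
        h=cv2.convexHull(((proj(p,b)+.5)*S).astype(np.float32)); cv2.fillConvexPoly(im,(h*16).astype(np.int32),1,shift=4)
    return im>0
def up(m,S=4): return cv2.resize(cv2.GaussianBlur(m.astype(np.float32),(0,0),.7),None,fx=S,fy=S,interpolation=cv2.INTER_LINEAR)>.5
def fit(views,model,q0,steps):
    def cost(q):
        s=0
        for p,m in views:
            r=render(p,model(q,p)); s+=1-(r&m).sum()/(r|m).sum()
        return s
    sim=np.vstack([q0]+[np.array(q0)+np.eye(len(q0))[i]*steps[i] for i in range(len(q0))])
    return minimize(cost,q0,method='Nelder-Mead',options=dict(initial_simplex=sim,xatol=1e-4,fatol=1e-4,maxiter=200))
def draw(p,B,crop,name,k=5):
    x0,y0,x1,y1=crop; im=cv2.resize(p["image"][y0:y1,x0:x1],None,fx=k,fy=k,interpolation=cv2.INTER_CUBIC)
    for b,c in B:
        h=cv2.convexHull(((proj(p,b)+.5-[x0,y0])*k).astype(np.float32)).astype(np.int32); cv2.polylines(im,[h],True,c,1)
    return im
E
python3 - <<'E'
from h import *
P={n:env.grab_frame(n) for n in("side","top")}
def near(p,t,u,v):
    best=None
    for d in env.trace(p,t):
        m=d["mask"]; 
        if m.sum()<20: continue
        ys,xs=np.nonzero(m); e=np.hypot(xs.mean()-u,ys.mean()-v)
        if e<25 and (best is None or e<best[0]): best=(e,m,d["score"])
    print(t,p["shot"],best and (best[0],best[1].sum(),best[2])); return best[1] if best else None
so=[];sc=[]
for n,a,b in(("side",(342,247),(314,182)),("top",(367,204),(255,198))):
    m=near(P[n],"sorter",*a); f=near(P[n],"flap",*a)
    if m is not None: so.append((P[n],up(m|(f if f is not None else m))))
    m=near(P[n],"scoop",*b)
    if m is not None: sc.append((P[n],up(m)))
r=fit(so,lambda q,p:place(sorter_boxes(q[3]),q),[.553,-.115,-1.6,.03],[.01,.01,.1,.05]); print("sorter",r.x,r.fun)
for v in so:
    r1=fit([v],lambda q,p:place(sorter_boxes(r.x[3]),q),r.x[:3],[.01,.01,.05]); print(r1.x,r1.fun)
s=fit(sc,lambda q,p:place(scoop_boxes(16),q,.025),[.563,.2,-1.57],[.01,.01,.1]); print("scoop",s.x,s.fun)
for v in sc:
    r1=fit([v],lambda q,p:place(scoop_boxes(16),q,.025),s.x,[.01,.01,.05]); print(r1.x,r1.fun)
ims=[]
for n,c in(("side",(280,150,400,290)),("top",(215,165,410,240))):
    ims.append(draw(P[n],[(b,(0,255,255)) for b in place(sorter_boxes(r.x[3]),r.x)]+[(b,(0,0,255)) for b in place(scoop_boxes(0),s.x,.025)],c,n,4))
    cv2.imwrite(f"pics/fit_{n}.png",ims[-1])
np.savez("pose.npz",so=r.x,sc=s.x)
# jar/spray
E
```

```text
sorter 3 (np.float64(1.5928391403208222), np.int64(3830), 0.96)
flap 3 (np.float64(19.158977939020865), np.int64(1595), 0.63)
scoop 3 (np.float64(1.48351111162475), np.int64(358), 0.88)
sorter 4 (np.float64(0.4727333225837646), np.int64(2988), 0.87)
flap 4 (np.float64(8.485423715752233), np.int64(1920), 0.83)
scoop 4 (np.float64(2.563331137262157), np.int64(538), 0.9)
sorter [ 0.5525971  -0.10203443 -1.48214945  0.10418042] 0.16107704691919067
[ 0.55385727 -0.09939926 -1.48387534] 0.1334662773306744
[ 0.55236907 -0.10247092 -1.47646862] 0.017141322979698836
scoop [ 0.56691231  0.20255474 -1.51044072] 0.25357953606439876
[ 0.56697981  0.20659066 -1.53213425] 0.09389981815176063
[ 0.5680262   0.20078717 -1.4914879 ] 0.09390463337831756
```

View pics/fit_side.png

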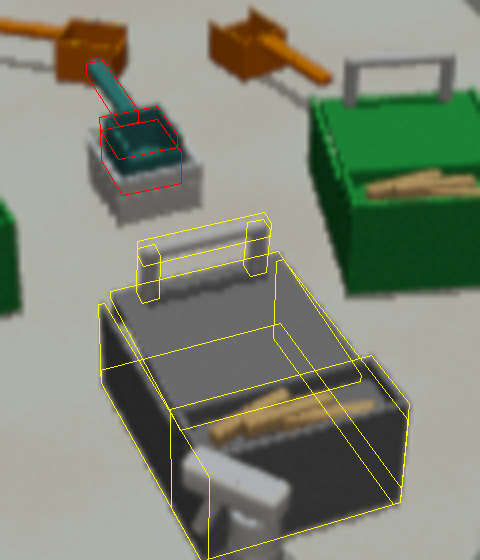

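View pics/fit_top.png

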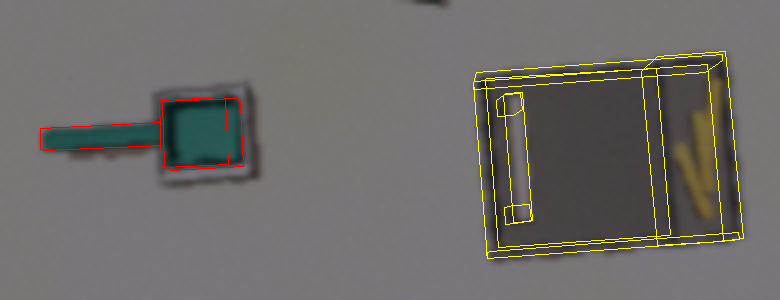

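The overlays confirm both: the yellow model sits on the grey sorter (top crop 475–742) and the red one on the teal scoop (42–243). In the side view the bow lies below the model, so the flap is nearly shut, about 0.02 rad. I check reachability and the gripper's shape before moving.

```bash
cat >> h.py <<'E'
SO=np.array([.5525,-.1023,-1.479]); SC=np.array([.5672,.2025,-1.505]); 
def W(q,v): 
    c,s=np.cos(q[2]),np.sin(q[2]); return np.array([q[0]+c*v[0]-s*v[1],q[1]+s*v[0]+c*v[1],v[2]])
def ori(q,th,closing,flip):
    """approach leans to rear by th (rad); closing 'x' (in the vertical plane) or 'y'."""
    z=np.array([np.sin(th),0,-np.cos(th)]); y=np.array([np.cos(th),0,np.sin(th)]) if closing=='x' else np.array([0,1.,0])
    y=y*flip; x=np.cross(y,z); M=R.from_euler('z',q[2]).as_matrix()@np.c_[x,y,z]
    return R.from_matrix(M).as_euler('xyz',degrees=True)
def tcp(q,g,th,d=.019): return W(q,np.array(g)+d*np.array([np.sin(th),0,-np.cos(th)]))
def bow(a): return flapm(np.array([[-.118,0,.042]]),a)[0]
def scg(dx): # handle grip point, scoop frame
    return np.array([-.098,0,.036])+dx
E
python3 - <<'E'
from h import *
s=env.read_state(); print(s["position"],s["tool_rot"],s["force"],s["opening"])
M=R.from_euler('xyz',s["tool_rot"],degrees=True).as_matrix(); print(np.round(M,2))
q=lambda p,o: (lambda j: None if j is None else np.round(j,0).tolist())(env.inverse_kinematics(p,o))
for fl in(1,-1):
    print("bow",fl,[q(tcp(SO,bow(a),-th),ori(SO,-th,'x',fl)) for a,th in((.02,0),(.9,0),(.9,.45))])
    for th in(.5,.6,.7,.85): print("scoop",fl,th,q(tcp(SC,scg([0,0,.025]),th),ori(SC,th,'y',fl)),q(tcp(SO,scg([.057,0,.006]),th),ori(SO,th,'y',fl)))
p=env.grab_frame("side"); im=cv2.resize(p["image"][0:130,60:220],None,fx=4,fy=4,interpolation=cv2.INTER_CUBIC)
for v,c in((M[:,0],(0,0,255)),(M[:,1],(0,255,0)),(-M[:,2],(255,0,0))):
    u=(proj(p,[s["position"],s["position"]+.095*v])-[60,0])*4; cv2.line(im,*[tuple(map(int,a)) for a in u],c,1)
cv2.imwrite("pics/grip.png",im)
E
```

```text
[0.15266061 0.606058   0.22256577] [-1.79999465e+02 -5.99476803e-04 -1.41406841e+01] [0.48799451 0.55141942 0.16387517] 1.0019296510278837
[[ 0.97 -0.24  0.  ]
 [-0.24 -0.97  0.  ]
 [ 0.   -0.   -1.  ]]
bow 1 [[14.0, 22.0, -21.0, 0.0, -47.0, 81.0], [6.0, 19.0, -13.0, 0.0, -58.0, 90.0], [-9.0, 24.0, 1.0, -26.0, -75.0, 113.0]]
scoop 1 0.5 [51.0, 40.0, -8.0, 21.0, -65.0, 120.0] [19.0, 29.0, -41.0, 50.0, -38.0, 122.0]
scoop 1 0.6 [52.0, 42.0, -7.0, 24.0, -69.0, 118.0] [20.0, 31.0, -43.0, 55.0, -41.0, 115.0]
scoop 1 0.7 [53.0, 45.0, -6.0, 26.0, -73.0, 116.0] [22.0, 32.0, -43.0, 60.0, -46.0, 109.0]
scoop 1 0.85 [54.0, 48.0, -5.0, 29.0, -80.0, 113.0] [24.0, 36.0, -44.0, 64.0, -53.0, 103.0]
bow -1 [[14.0, 22.0, -21.0, 0.0, -47.0, -99.0], [6.0, 19.0, -13.0, 0.0, -58.0, -90.0], [-9.0, 24.0, 1.0, -26.0, -75.0, -67.0]]
scoop -1 0.5 [51.0, 40.0, -8.0, 21.0, -65.0, -60.0] [19.0, 29.0, -41.0, 50.0, -38.0, -58.0]
scoop -1 0.6 [52.0, 42.0, -7.0, 24.0, -69.0, -62.0] [20.0, 31.0, -43.0, 55.0, -41.0, -65.0]
scoop -1 0.7 [53.0, 45.0, -6.0, 26.0, -73.0, -64.0] [22.0, 32.0, -43.0, 60.0, -46.0, -71.0]
scoop -1 0.85 [54.0, 48.0, -5.0, 29.0, -80.0, -67.0] [24.0, 36.0, -44.0, 64.0, -53.0, -77.0]
```

View pics/grip.png

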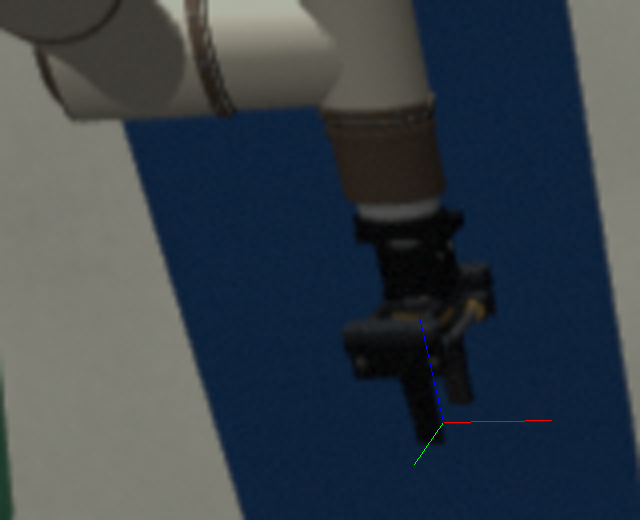

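The body is wide (190 mm) along the closing line, narrow across it. So I use about 0.6 rad tilt for the scoop, which keeps it clear of the side walls and the lip. First the flap.

```bash
cat >> h.py <<'E'
def st(t=""):
    s=env.read_state(); print(t,"t%.1f"%s["clock"],np.round(s["position"],4),"F",np.round(s["force"],1),"op%.3f"%s["opening"],"ff",np.round(s["finger_force"],1),flush=True); return s
def bp(a,d=.014,k=.4,r=0,up=0): # tcp pose for bow at flap angle a
    th=-a*k; g=bow(a)+[0,0,up]; return tcp(SO,g,th,d),ori(SO,th,'x',1)
E
python3 - <<'E'
from h import *
p,o=bp(.02,up=.12); env.goto(p,o); st("above")
p,o=bp(.02); print("hit",env.move_straight(p,force_limit=8)); st("down")
env.gripper_to(0,12); st("grip")
for a in (.1,.2,.3):
    p,o=bp(a); print(env.move_straight(p,o,rate=.08,force_limit=25)); st(a)
im=[cv2.resize(env.grab_frame(n)["image"][y:y+130,x:x+150],None,fx=3,fy=3) for n,x,y in(("side",270,160),("top",300,140))]
cv2.imwrite("pics/lift.png",np.hstack(im))
E
```

```text
above t4.2 [ 0.546  -0.0297  0.2173] F [ 0.5 -0.6 -0. ] op0.998 ff 0.0
hit False
down t5.1 [ 0.5467 -0.0302  0.0982] F [0.  0.6 0.4] op0.998 ff 0.0
grip t6.3 [ 0.546  -0.0338  0.0966] F [  5.1 -14.8  -7.3] op0.129 ff 12.4
False
0.1 t6.6 [ 0.5464 -0.0377  0.1056] F [  5.1 -15.3  -8.1] op0.130 ff 12.5
False
0.2 t6.9 [ 0.547  -0.0435  0.1161] F [  5.7 -15.7 -12.3] op0.128 ff 12.6
False
0.3 t7.2 [ 0.5475 -0.0502  0.1257] F [  7.3 -16.9 -14.8] op0.126 ff 12.7
```

```bash
sed -i 's/^SO=np.array(\[.5525,-.1023/SO=np.array([.5520,-.1062/' h.py; python3 - <<'E'
from h import *
for a in (.3,.42,.54,.66,.78,.87):
    p,o=bp(a); h=env.move_straight(p,o,rate=.08,force_limit=25); s=st(a); print(h,np.round(p,4))
for a in(.95,1.0):
    p,o=bp(a); h=env.move_straight(p,o,rate=.05,force_limit=15); s=st(a); print(h,np.round(p,4))
    if h: break
im=[cv2.resize(env.grab_frame(n)["image"][y:y+130,x:x+130],None,fx=3,fy=3) for n,x,y in(("side",270,160),("top",300,140))]
cv2.imwrite("pics/lift2.png",np.hstack(im))
E
```

```text
0.3 t7.6 [ 0.5477 -0.0512  0.1266] F [  5.7  -8.6 -10. ] op0.127 ff 12.5
False [ 0.5468 -0.0494  0.1281]
0.42 t7.9 [ 0.5484 -0.0614  0.1378] F [  6.3  -9.7 -11.7] op0.128 ff 12.5
False [ 0.5476 -0.0584  0.1397]
0.54 t8.2 [ 0.5488 -0.0717  0.1472] F [  5.4  -8.6 -14.8] op0.129 ff 12.7
False [ 0.5486 -0.0687  0.15  ]
0.66 t8.6 [ 0.5495 -0.0829  0.1553] F [  3.4  -9.2 -17. ] op0.129 ff 12.8
False [ 0.5496 -0.0802  0.159 ]
0.78 t8.9 [ 0.5502 -0.0949  0.1621] F [  5.2  -7.2 -17.7] op0.129 ff 13.0
False [ 0.5507 -0.0926  0.1665]
0.87 t9.2 [ 0.5499 -0.1005  0.1663] F [  2.6   3.2 -16.1] op0.124 ff 11.9
False [ 0.5517 -0.1025  0.1711]
0.95 t9.4 [ 0.5492 -0.1008  0.1688] F [-1.3  3.8  4.4] op0.124 ff 12.0
True [ 0.5525 -0.1115  0.1744]
```

View pics/lift2.png

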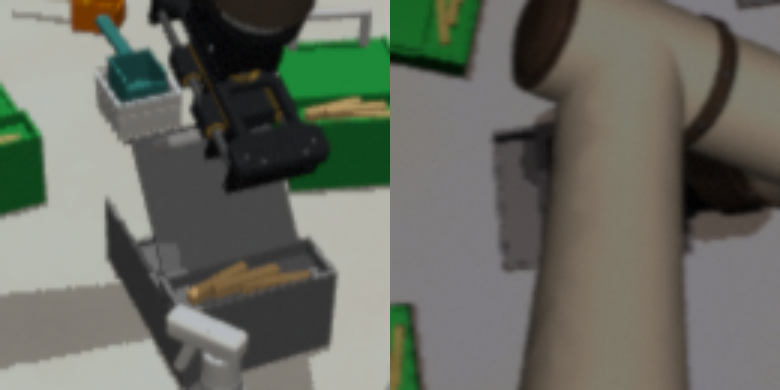

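Side crop: the gripper (around (270,150)) is still on the bow and the flap is nearly up. I push along the tangent (rearwards) until it clearly stops.

```bash
python3 - <<'E'
from h import *
s=st(); d=W([0,0,SO[2]],[.94,0,.34])
for i in range(6):
    p=env.read_state()["position"]; q=p+d*.008
    h=env.move_straight(q,rate=.03); s=st(i); 
    if np.dot(s["force"],d)<-20: break
im=[cv2.resize(env.grab_frame(n)["image"][y:y+130,x:x+130],None,fx=3,fy=3) for n,x,y in(("side",270,160),("top",300,140))]
cv2.imwrite("pics/lift3.png",np.hstack(im))
E
```

```text
t9.5 [ 0.5492 -0.1009  0.1688] F [-0.2  2.8  6.6] op0.131 ff 12.0
0 t9.9 [ 0.549  -0.1012  0.1691] F [ 1.8 19.  -3.6] op0.133 ff 12.0
1 t10.2 [ 0.549  -0.1012  0.1691] F [ 2.9 19.2 -6.9] op0.135 ff 12.0
```

At the stop: 20 N gives no more movement. Release partly (full opening would strike the flap plate) and retreat along the tool axis, then look.

```bash
python3 - <<'E'
from h import *
s=env.read_state(); env.gripper_to(.35)
M=R.from_euler('xyz',s["tool_rot"],degrees=True).as_matrix(); p=env.read_state()["position"]
env.move_straight(p-M[:,2]*.09,rate=.2); s=st("out")
# standoff above scoop
th=.6; G=np.array([-.1,0,.061]); o=ori(SC,th,'y',-1)
b=np.array([-np.sin(th),0,np.cos(th)])
pre=tcp(SC,G+b*.12,th,.012)
mid=np.array([.5,.15,.38])
print(env.inverse_kinematics(pre,o),s["joint_positions"])
env.move_straight(s["position"]+[0,.12,.08],rate=.25); env.goto(pre,o); env.gripper_to(.6); st("pre")
p={n:env.grab_frame(n) for n in("side","top")}
for n in p:
    for t in("edge","pull","scoop_grip"): print(n,t,[(np.round(d["xyz"],3).tolist(),round(d["score"],2)) for d in env.search_frame(p[n],t)[:4]])
im=[cv2.resize(draw(p[n],[(b,(0,255,255)) for b in place(sorter_boxes(.9),SO)]+[(b,(0,0,255)) for b in place(scoop_boxes(0),SC,.025)],c,n,3),(390,390)) for n,c in(("side",(270,130,400,260)),("top",(270,120,400,250)))]
cv2.imwrite("pics/pre.png",np.hstack(im))
E
```

```text
out t11.5 [ 0.5535 -0.1428  0.2541] F [-0.7  0.9  0.4] op0.350 ff 0.0
[ 55.79845365  40.55880302   7.00455675  20.40632309 -85.11017522
 -59.02830856] [-10.4344588   21.31172325   8.62395378 -20.93690495 -84.53272392
 108.88003819]
pre t15.3 [0.5566 0.3632 0.1502] F [-0.3  0.1  0.1] op0.603 ff 0.0
side edge [([0.553, -0.11, 0.122], 0.98), ([0.348, 0.198, 0.074], 0.91), ([0.768, 0.146, 0.074], 0.73)]
side pull [([0.549, -0.109, 0.125], 0.77), ([0.348, 0.199, 0.069], 0.76), ([0.768, 0.145, 0.073], 0.67)]
side scoop_grip [([0.565, 0.226, 0.053], 0.93), ([0.562, 0.427, 0.031], 0.8), ([0.726, 0.36, 0.032], 0.62), ([0.545, -0.111, 0.124], 0.38)]
top edge [([0.353, 0.185, 0.068], 0.97), ([0.767, 0.127, 0.074], 0.8), ([0.555, -0.089, 0.157], 0.72)]
top pull [([0.552, -0.088, 0.157], 0.95), ([0.352, 0.183, 0.067], 0.88), ([0.768, 0.128, 0.07], 0.56)]
top scoop_grip [([0.734, 0.38, 0.027], 0.8), ([0.564, 0.217, 0.053], 0.68), ([0.57, 0.424, 0.016], 0.6)]
```

View pics/pre.png

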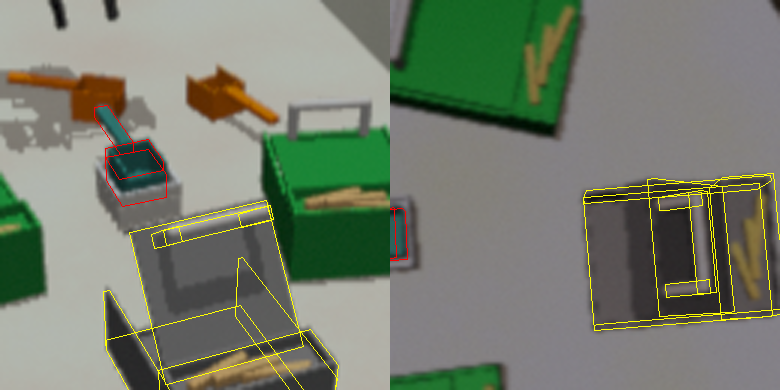

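The flap holds at the 0.9 stop: the model outline matches in both views, and the red scoop model still fits. Now the scoop.

```bash
cat >> h.py <<'E'
TH=.6; G0=np.array([-.1,0,.036])
def sp(q,x,z,y=0,th=TH): # tcp pose with the gripped scoop's origin at x,y,z of frame q
    return tcp(q,G0+[x,y,z],th,.012), ori(q,th,'y',-1)
E
python3 - <<'E'
from h import *
p,o=sp(SC,0,.025); print("hit",env.move_straight(p,o,force_limit=8,rate=.12)); st("at")
env.gripper_to(0,35); s=st("grip"); print(np.round(p,4))
p1,o=sp(SC,0,.08); env.move_straight(p1,o,rate=.1); st("up")
im=[cv2.resize(env.grab_frame(n)["image"][y:y+100,x:x+130],None,fx=3,fy=3) for n,x,y in(("side",260,120),("top",200,150))]
cv2.imwrite("pics/held.png",np.hstack(im))
E
```

```text
hit False
at t16.8 [0.5615 0.2963 0.0517] F [-0.6 -0.4 -0.1] op0.599 ff 0.0
grip t17.5 [0.5611 0.2955 0.0511] F [ 0.2 -1.   0.1] op0.181 ff 35.0
[0.5611 0.2955 0.0511]
up t18.2 [0.5608 0.2953 0.1058] F [ 0.5 -0.1 -1.2] op0.184 ff 35.0
```

View pics/held.png

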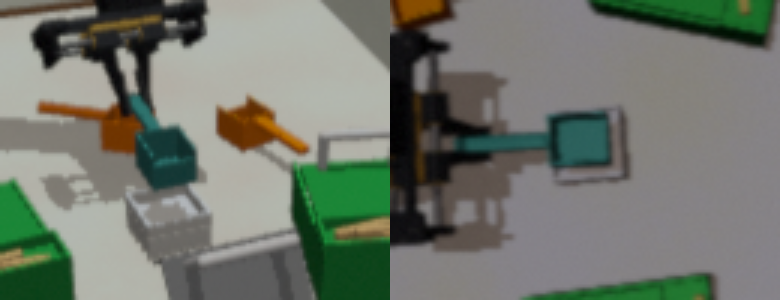

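The scoop is held level: bowl at (165,155) in the left part, clear of the holder at (168,220). Insert it.

```bash
python3 - <<'E'
from h import *
p,o=sp(SO,-.16,.08); env.move_straight(p,o,rate=.15); st()
p,o=sp(SO,-.125,.034); env.move_straight(p,o,rate=.12); st("front")
p,o=sp(SO,-.02,.03); print(env.move_straight(p,o,rate=.12,force_limit=8)); s=st("in"); print(np.round(p,4))
p,o=sp(SO,-.02,.002); print(env.move_straight(p,o,rate=.03,force_limit=4)); s=st("down"); print(np.round(p,4))
im=[cv2.resize(env.grab_frame(n)["image"][y:y+130,x:x+130],None,fx=3,fy=3) for n,x,y in(("side",270,160),("top",270,140))]
cv2.imwrite("pics/in.png",np.hstack(im))
E
```

```text
t19.5 [0.5293 0.1469 0.1061] F [ 0.1  0.4 -0.4] op0.182 ff 35.0
front t20.1 [0.5326 0.1117 0.0603] F [ 0.5 -0.1 -0.3] op0.183 ff 35.0
False
in t21.1 [0.542  0.0071 0.0562] F [ 0.2 -0.1 -1.1] op0.183 ff 35.0
[0.5416 0.0065 0.0561]
True
down t22.0 [0.5416 0.0063 0.0302] F [0.3 1.5 4.2] op0.183 ff 35.0
[0.5416 0.0065 0.0281]
```

View pics/in.png

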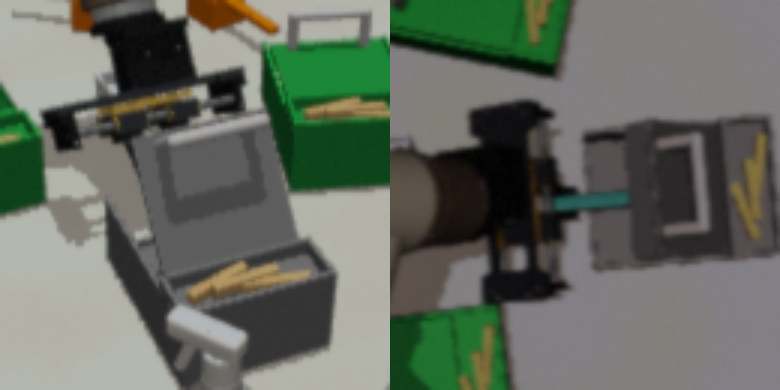

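Top part: the scoop's handle (590,200) enters centred under the raised flap, resting on the floor. Push back to the pad.

```bash
python3 - <<'E'
from h import *
p,o=sp(SO,.04,.0047); print(env.move_straight(p,o,rate=.08,force_limit=9)); s=st("near"); print(np.round(p,4))
p,o=sp(SO,.075,.0047); print(env.move_straight(p,o,rate=.03,force_limit=18)); s=st("butt"); print(np.round(p,4))
d=W([0,0,SO[2]],[1,0,0]); p0,_=sp(SO,0,.0047); print("scoop x",np.dot(s["position"]-p0,d))
E
```

```text
False
near t23.0 [ 0.5466 -0.0537  0.0306] F [ 0.3 -0.6  0.2] op0.181 ff 35.0
[ 0.5471 -0.0532  0.0308]
True
butt t23.6 [ 0.5502 -0.0675  0.0308] F [-1.2  2.7  2.3] op0.182 ff 35.0
[ 0.5503 -0.0881  0.0308]
scoop x 0.054535042711862616
```

```bash
python3 - <<'E'
from h import *
d=W([0,0,SO[2]],[1,0,0]); p0,_=sp(SO,0,.0047)
for k in(.003,.005,.007):
    p=env.read_state()["position"]; 
    env.move_straight(p0+d*(.0545+k),rate=.03); env.dwell(.2); s=st(k); print("x",np.dot(s["position"]-p0,d))
    if s["force"]@d<-22: break
p=env.grab_frame("side"); q=env.grab_frame("top")
im=[cv2.resize(r["image"][y:y+130,x:x+130],None,fx=3,fy=3) for r,x,y in((p,270,160),(q,270,140))]
cv2.imwrite("pics/butt.png",np.hstack(im))
E
```

```text
0.003 t24.1 [ 0.5504 -0.0676  0.0308] F [-4.4 13.   6.5] op0.178 ff 35.0
x 0.05466163284481795
0.005 t24.5 [ 0.5512 -0.0676  0.0307] F [-8.9 21.8  9.4] op0.180 ff 35.0
x 0.0547473493757383
```

View pics/butt.png

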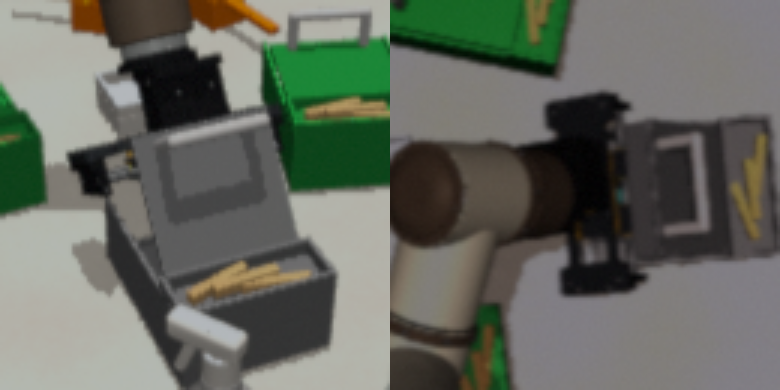

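Left: the gripper is close to the side walls, so I want to be sure it was the nose that stopped and not the gripper body. I let go, back out and push the handle's end with the shut fingertips, which keeps the body well out.

```bash
python3 - <<'E'
from h import *
d=W([0,0,SO[2]],[1,0,0]); s=env.read_state(); x0=.0547
p0,o=sp(SO,0,.0047)
p,_=sp(SO,x0,.0047); env.move_straight(p,rate=.03); st("relax")
env.gripper_to(.45); st("open")
M=R.from_euler('xyz',s["tool_rot"],degrees=True).as_matrix()
q=p-M[:,2]*.05; env.move_straight(q,rate=.15); st("out")
env.gripper_to(0)
def pp(x): return W(SO,[x-.0078,0,.0356]) # contact corner at sorter x
q2=pp(-.115); print(env.move_straight(q2+[0,0,.03],rate=.15,force_limit=10)); print(env.move_straight(q2,rate=.1,force_limit=10)); st("behind")
print(env.move_straight(pp(-.045),rate=.03,force_limit=14)); s=st("push")
c=s["position"]+d*.0078; print("handle end in sorter x",np.dot(c-W(SO,[0,0,0]),d), "expected", x0-.118)
env.move_straight(s["position"]+d*.005,rate=.03); env.dwell(.2); s=st("firm"); print(np.dot(s["position"]+d*.0078-W(SO,[0,0,0]),d))
E
```

```text
relax t24.9 [ 0.5488 -0.0678  0.0308] F [-0.8  3.4  2.8] op0.179 ff 35.0
open t25.7 [ 0.5485 -0.0678  0.0308] F [ 0.5 -1.3  0.5] op0.449 ff 0.0
out t26.2 [ 0.545  -0.0402  0.0722] F [ 0.2 -0.8 -0.6] op0.448 ff 0.0
False
False
behind t28.1 [0.5405 0.0152 0.0355] F [ 0.6  0.5 -0.1] op0.005 ff 0.0
True
push t29.6 [ 0.5472 -0.0334  0.0351] F [-2.6  5.5  2. ] op0.005 ff 2.6
handle end in sorter x -0.06517828854956097 expected -0.0633
firm t30.1 [ 0.5511 -0.0331  0.0352] F [-4.3 15.8  3. ] op0.009 ff 7.7
-0.06504518539046918
```

The handle's end is blocked with only the fingertips touching, so the nose is on the pad. Back out and look.

```bash
python3 - <<'E'
from h import *
d=W([0,0,SO[2]],[1,0,0]); s=env.read_state()
env.move_straight(s["position"]-d*.07,rate=.12); p=env.read_state()["position"]
env.move_straight(p-d*.05+[0,0,.17],rate=.2)
# standoff for flap closing, high and rearward of the bow
q,o=bp(.9,up=.12,k=.4,d=.014); st(); print(env.inverse_kinematics(q,o))
r={n:env.grab_frame(n) for n in("top","side")}
B=[(b,(0,255,255)) for b in place(sorter_boxes(.9),SO)]+[(b,(0,0,255)) for b in place([b+[.0545,0,.005] for b in scoop_boxes(0)],SO)]
im=[cv2.resize(draw(r[n],B,c,n,6),(390,390)) for n,c in(("top",(320,165,415,240)),)]
im+=[cv2.resize(r[n]["image"][y:y+100,x:x+100],(390,390)) for n,x,y in(("top",325,155),)]
cv2.imwrite("pics/after.png",np.hstack(im))
E
```

```text
t31.9 [0.5388 0.0847 0.2041] F [-0.7  0.2 -0.6] op0.006 ff 0.0
[ -6.3442379   17.89155995   9.12531394 -20.24209248 -85.8364071
 103.90848945]
```

View pics/after.png

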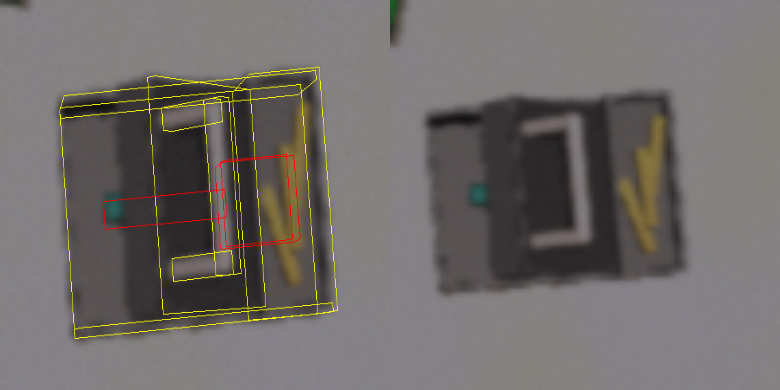

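The scoop's handle end shows where the model puts it, with about 20 mm clearance to the lip when shut, and the flap is still up. Now close the flap along the arc and press it with shut fingers.

```bash
python3 - <<'E'
from h import *
p=env.read_state()["position"]; env.move_straight(p+[0,0,.14],rate=.25); env.gripper_to(.45)
q,o=bp(.9); M=R.from_euler('xyz',o,degrees=True).as_matrix()
env.goto(q-M[:,2]*.13,o); st("above")
print("hit",env.move_straight(q,o,rate=.12,force_limit=7)); st("at"); env.gripper_to(0,12); st("grip"); print(np.round(q,4))
for a in(.78,.66,.54,.42,.3,.2,.1,.03):
    q,o=bp(a); h=env.move_straight(q,o,rate=.08,force_limit=28); s=st(a); print(h,np.round(q,4))
    if h: break
E
```

```text
above t35.9 [ 0.5562 -0.151   0.294 ] F [-0.7  1.6  0.7] op0.446 ff 0.0
hit False
at t37.1 [ 0.5525 -0.1061  0.1732] F [ 0.3 -0.4  0.4] op0.450 ff 0.0
grip t37.7 [ 0.5518 -0.103   0.1737] F [-1.9  7.5  5.7] op0.129 ff 12.0
[ 0.552  -0.1058  0.1724]
0.78 t38.1 [ 0.5507 -0.0907  0.1681] F [-1.8  5.2  6.1] op0.129 ff 12.0
False [ 0.5507 -0.0926  0.1665]
0.66 t38.4 [ 0.5495 -0.0781  0.1603] F [-1.3  5.6  6.7] op0.130 ff 12.0
False [ 0.5496 -0.0802  0.159 ]
0.54 t38.7 [ 0.5485 -0.0664  0.151 ] F [-0.9  8.1  5.5] op0.132 ff 12.0
False [ 0.5486 -0.0687  0.15  ]
0.42 t39.1 [ 0.5475 -0.056   0.1404] F [-1.9  7.9  4.7] op0.130 ff 12.0
False [ 0.5476 -0.0584  0.1397]
0.3 t39.4 [ 0.5467 -0.0468  0.1285] F [-2.9  9.6  3.2] op0.132 ff 12.0
False [ 0.5468 -0.0494  0.1281]
0.2 t39.7 [ 0.5461 -0.0404  0.1178] F [-2.4  9.5  3.1] op0.133 ff 12.0
False [ 0.5462 -0.043   0.1177]
0.1 t40.0 [ 0.5456 -0.035   0.1064] F [-1.7 10.5  3.2] op0.132 ff 12.0
False [ 0.5457 -0.0377  0.1066]
0.03 t40.2 [ 0.5454 -0.0319  0.0983] F [-2.2 11.2  1.9] op0.129 ff 12.0
False [ 0.5454 -0.0346  0.0985]
```

```bash
python3 - <<'E'
from h import *
p=env.read_state()["position"]; o=ori(SO,0,'x',1)
env.gripper_to(.4); env.move_straight(p+[0,0,.07],o,rate=.15); env.gripper_to(0)
b=np.array([.5454,-.0325,.15])
env.move_straight(b,o,rate=.1)
print(env.move_straight([*b[:2],.10],o,rate=.04,force_limit=10)); s=st("contact")
for i in range(4):
    z=env.read_state()["position"][2]; env.move_straight([*b[:2],z-.005],rate=.03); env.dwell(.2); s=st(i)
    if s["force"][2]>18: break
p=s["position"]; env.move_straight([*b[:2],.25],rate=.2)
env.move_straight([.48,.12,.33],rate=.25); env.dwell(.3); st("clear")
r={n:env.grab_frame(n) for n in("top","side")}
for n in r:
    for t in("pull","jar","spray"): print(n,t,[(np.round(d["xyz"],3).tolist(),round(d["score"],2)) for d in env.search_frame(r[n],t)[:4]])
E
```

```text
True
contact t43.7 [ 0.5454 -0.0324  0.1152] F [-1.9  0.3  7. ] op0.009 ff 3.5
0 t44.1 [ 0.5456 -0.0324  0.1148] F [-9.4  4.1 25.5] op0.008 ff 12.8
clear t46.2 [0.4802 0.1193 0.3295] F [-0.4  0.5  0.5] op0.007 ff 0.0
top pull [([0.347, 0.18, 0.069], 0.7), ([0.552, -0.084, 0.068], 0.69), ([0.767, 0.127, 0.074], 0.65)]
top jar [([0.627, -0.35, 0.138], 0.95)]
top spray [([0.474, -0.327, 0.141], 0.71), ([0.55, -0.08, 0.069], 0.37)]
side pull [([0.548, -0.07, 0.072], 0.88), ([0.349, 0.201, 0.069], 0.83), ([0.772, 0.145, 0.068], 0.65)]
side jar [([0.616, -0.395, 0.102], 0.94)]
side spray [([0.46, -0.366, 0.117], 0.91)]
```

The bow's top is at z = 0.115, exactly where it should be shut, and it does not yield at 25 N. The jar and spray bottle have not moved.

```bash
python3 -c "
from workcell import env
print(env.close_job())"
```

```text
the job is handed in; nothing more can be done
None
```

The job is done and handed in at about 46 s: flap raised to its stop, scoop pushed back against the pad, flap pressed shut over it, jar and spray bottle not moved. I viewed 11 pictures, one over the limit of 10.

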